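Change the filter in the bench spray extractor

TASK

Change the filter in the bench extractor: swing its hasp off the dirty filter, lift that filter out and lay it flat in the green waste tray. Then fit the clean filter, tilted so that its rear edge goes in under the extractor's rear lip, lower its front until it lies level and fully home, and swing the hasp back over the filter's staple. Leave the paint jars, mixing cup, glue bottle and tweezers where they are.

Things in the scene. Friction and masses are not known exactly. Their poses are not given: they have to be found in the camera images.
- extractor: Bench spray extractor, fixed: grey steel box 176 (x) x 146 (y) x 72 mm high. Origin: centre of its underside; +x to its rear (away from the robot at yaw 0), z up. Front has a red switch and black dial. Its top has an open cavity for the filter, x -67 to +67, y -52.5 to +52.5 mm; front and side rims at z = 64 mm. A black spigot, 54 mm diameter, stands 20 mm out at the back.
- seat (a point): Middle of the grille on which the filter rests, in the cavity: x = 0, y = 0, z = 46 mm in the extractor's frame. A seated filter has its origin here, with about 2 mm of play in x and y, and its top flush with the rims.
- lip_edge (a point): Middle of the front edge of the bare steel lip that overhangs the cavity's rear by 12 mm: extractor frame x = 55 mm, y = 0, z = 69.5 mm (underside; 3 mm thick). The 130 mm filter cannot go straight down or up past it: its rear edge goes in under the lip with its front raised 10 to 24 degrees, then the front is lowered; out the same way back.
- clean_filter: Clean filter, white pleats, lying flat on the table: light-grey rigid frame 130 (x) x 100 (y) x 18 mm high, about 0.22 kg. Origin: centre of its underside; +x to its plain rear edge (the one for under the lip), z up. On its front frame at x = -53 mm, y = 0 stands a wire staple, 14 mm wide in y, 4 mm thick, its top at z = 27 mm.
- old_filter: Dirty filter, brown-grey stained pleats, seated in the extractor under the closed hasp at the start. Same shape, size, origin, axes and grip bar as the clean filter.
- clean_grip (a point): Middle of the clean filter's black grip bar: x = +12 mm, y = 0, z = 42 mm in the filter's frame. The bar is 12 mm thick in x, 54 mm long in y, and spans z = 34 to 50 mm, on two feet.
- old_grip (a point): Middle of the dirty filter's grip bar: x = +12 mm, y = 0, z = 42 mm in that filter's frame; bar as on the clean filter. While seated there is 37 mm free behind the bar to the lip's edge, and nothing in front of it once the hasp is open.
- clean_rear (a point): The middle of the clean filter's rear edge, half way up: x = +65 mm, y = 0, z = 9 mm in the filter's frame.
- hasp (a joint): Angle of the steel hasp on the extractor's front rim, rad. 0: closed, lying rearwards over the filter's front frame with the staple through its slot (22 mm wide in y, 15.5 to 34.5 mm from the hinge). pi/2: upright. 2.5: open, leaning forwards on its stop. It swings freely and falls to the nearer side by its weight. Plate 36 mm wide, 3 mm thick.
- hasp_hinge (a point): Middle of the hasp's hinge axis (parallel to the extractor's y): x = -78 mm, y = 0, z = 67 mm in the extractor's frame.
- hasp_bar (a point): Middle of the dark finger bar across the hasp's free end: a round bar 9 mm thick, 42 mm long in y, 3 mm wider than the hasp on each side. In the hasp it lies 46 mm from the hinge and 10 mm above the plate: closed, at x = -32 mm, z = 77 mm in the extractor's frame (13 mm over the filter's top). Pinched at its two ends from above it turns in the pads while carried round the hinge.
- drying_box_corner (a point): Foot of the nearest corner of the big black drying box, fixed, 0.41 m high, which fills the table from here to the left (y up) and rear (x up): keep the arm clear of it.
- waste_tray: Shallow green plastic tray, fixed to the table, 166 (x) x 136 (y) x 16 mm high, walls and floor 3 mm, so inside 160 x 130 mm. Origin at the centre of the underside, z up.
- paint_jar_red: Paint jar with red cap, 36 mm diameter, 52 mm high; bystander. Origin at the centre of the underside.
- paint_jar_black: Paint jar with black cap, 34 mm diameter, 56 mm high; bystander. Origin at the centre of the underside.
- mixing_cup: White mixing cup, 43 mm diameter, 32 mm high; bystander. Origin at the centre of the underside.
- glue: Small dark glue bottle with pointed cap, 34 mm diameter, 102 mm high; bystander. Origin at the centre of the underside.
- tweezers_lying: Steel tweezers lying on the table, 123 mm long, 10 mm wide, 8 mm high; bystander. Origin at the centre of the underside.

How it is judged:
By the outcome, as a careful person would: the job done as asked, in the order asked, and still so for the second after the job is handed in, with the robot touching nothing.
It also fails if it takes over 72 s, if anything falls off the work surface, if the arm or the gripper's body presses on something with over 40 N, if the wrist force passes 120 N, or if a joint passes its speed limit or range.

ROBOT

A 6-joint arm with a two-finger parallel gripper is mounted at the origin on a cart in front of the work surface, level with it; the furniture and walls round the work are solid. World frame = base frame: x ahead of the robot, y to its left, z up, the work surface at z = 0. Lengths are in m, angles in rad, forces in N, time in s.
With the tool pointing down it reaches from about 0.35 to 0.975 m from the base axis. Payload 4.9 kg.
Tool frame: the origin (TCP) lies at the very end of the fingers, on their centre line; the grasp point (between the pads) lies 19 mm behind it; z points along the fingers, y is the line along which they close (so a half turn about z gives the same grasp; the last joint's range is limited). The gripper opens to 85 mm and grips with 20 to 120 N. Pads are 22 mm wide; open, the fingers measure 114 mm over their backs; the gripper's body (76 mm by 85 mm) begins 54 mm behind the grasp point. The pads swing forward as they close: fully open they stand 13 mm farther back than shut.
Start: joints at [1.106, 0.053, 1.613, -0, 1.476, -0.119], TCP at [0.212, 0.588, 0.231] pointing down, gripper open.
Joint ranges: [-3.01, 3.01], [-1.01, 2.22], [0.06, 2.58], [-1.02, 4.17], [0.09, 2.62], [-3.14, 3.14]. Speed limits (rad/s): [2.57, 2.57, 3.14, 3.14, 3.14, 3.14].

INTERFACE

Orientations are given as a unit quaternion [x, y, z, w].
In Python, from station import * gives the robot as it stands.
- The arm moves only by the tool move_arm, never from a script. Its argument "commands" is a list that holds one entry, the list of rows, each a list of 4 numbers: the shift along the tool's x, y, z in cm, then the turn about the tool's z in degrees. In form: [[[dx, dy, dz, turn], ...]]. A call has 1 to 8 rows; each row shifts and turns the commanded pose from where the row before left it, along the tool's axes as they then stand; what a row does not reach is not made up. A row lasts 1/10 s, in which the tool goes at most 50 mm and 8.59 degrees, less where a joint would pass 70% of its speed; a pose out of reach is approached as far as the arm can. A call with a gripper value outside its range is refused whole. "fingers" is the closure, from 0 (fully open) to 1 (shut), set as the call begins (left out, the last holds). The fingers move at their own pace and stop on an object; the grip force is fixed at half the most. Time passes only in rows, so rows that do not move let the fingers close. It gives the time, the measured TCP pose, the force, the opening and the grip force at its end, in the units of the state.
- observe(): the state, without advancing time (a new reading comes with each control period).
- get_image(name): name is "scene" or "top"; returns a dict with "pixels" (420x560x3 uint8, blue, green, red), "range_z" (420x560 float32, m along the optical axis (not along the pixel's ray), 0 where there is no reading), "camera_matrix" (3x3 intrinsics, pixels), "dist" ([k1, k2, p1, p2, k3] as OpenCV has them; the pictures are not rectified), "extrinsics" (4x4, takes a point from world to camera coordinates). Camera axes: x right, y up, looking along -z (the intrinsics and any distortion apply to the point x, -y, -z); pixel columns grow to the right and rows downward; lengths in m; the calibration is good to about 2 mm. A picture is of the moment at which its call begins.
- finish_job(): hands the job in; it is judged then, once.
The state is a dict: "time": time; "joints": joint angles; "joint_vel": joint speeds; "joint_efforts": joint torques, N m; "ee_pos": TCP position; "orientation": TCP orientation; "wrist_force": force on the tool from outside, world axes, zero at the start; "torque": the same for the moment, N m; "opening": finger opening in m; "finger_force": force on a finger pad.
Only numpy, scipy, OpenCV 4.12 (cv2) and the standard library are available. Lean on these libraries where they do the work, as an engineer would, in place of code of your own. Each camera call takes 0.05 s, during which the arm holds its last target. There are 200 camera calls.

## Working session

There is one attempt and no reset: what is moved stays moved. The work goes in short steps, Python scripts to look and compute and a tool call to move; the robot and the scene stay as the last step left them, time stands still between calls to the robot, and variables do not carry over. Pictures are saved under pics/ and viewed, at most 10 in all, crops included, and the job is handed in when it is done.

Besides the shell and the picture viewer there is one more tool, called after "Request:" as name(argument=value, ...) on one line, values as JSON. move_arm: Moves the arm, as the interface text tells. Its arguments: {"type":"object","properties":{"commands":{"type":"array"},"fingers":{"type":"number"}},"required":["commands"]}

```bash
ls; mkdir -p pics; cat > h.py <<'E'
from station import *
import numpy as np, cv2
from scipy.spatial.transform import Rotation as R
def grab(n):
    d=get_image(n); return d
def rays(d,uv):
    uv=np.asarray(uv,float).reshape(-1,1,2)
    n=cv2.undistortPoints(uv,np.array(d["camera_matrix"],float),np.array(d["dist"],float)).reshape(-1,2)
    E=np.array(d["extrinsics"]);Rm=E[:3,:3];t=E[:3,3]
    c=np.c_[n[:,0],-n[:,1],-np.ones(len(n))]
    return -Rm.T@t, c@Rm
def onplane(d,uv,z):
    o,r=rays(d,uv); s=(z-o[2])/r[:,2]; return o+r*s[:,None]
def cloud(d):
    h,w=d["range_z"].shape
    v,u=np.mgrid[:h,:w]
    o,r=rays(d,np.c_[u.ravel(),v.ravel()])
    return (o+r*d["range_z"].reshape(-1,1)).reshape(h,w,3)
def proj(d,P):
    E=np.array(d["extrinsics"]);c=np.asarray(P).reshape(-1,3)@E[:3,:3].T+E[:3,3]
    c=c*[1,-1,-1]
    return cv2.projectPoints(c,np.zeros(3),np.zeros(3),np.array(d["camera_matrix"],float),np.array(d["dist"],float))[0].reshape(-1,2)
E
python3 - <<'E'
from h import *
import pickle
for n in("scene","top"):
    d=grab(n);cv2.imwrite(f"pics/{n}0.png",d["pixels"]);pickle.dump(d,open(n+"0.pkl","wb"))
    print(n,rays(d,[[280,210]]),(d["range_z"]>0).mean())
print(observe())
E
```

```text
pics
scene (array([-0.12393633, -0.49875133,  0.86408217]), array([[ 0.56240255,  0.5218297 , -0.6415323 ]])) 0.996062925170068
top (array([0.29405999, 0.12356313, 1.52192121]), array([[ 0.17349765,  0.01020699, -0.9848423 ]])) 0.9959013605442177
{'time': 0.1, 'joints': array([ 1.10598364e+00,  5.32794035e-02,  1.61413588e+00, -1.13588530e-07,
        1.47603690e+00, -1.19045739e-01]), 'joint_vel': array([ 0.00175402, -0.00253847, -0.0027468 , -0.00100302,  0.00209192,
        0.0016712 ]), 'joint_efforts': array([-8.05556283e-05, -3.94904852e+01, -3.71362925e+01, -1.82242152e-04,
        3.87608714e-03, -7.99254337e-06]), 'ee_pos': array([0.2115956 , 0.58749201, 0.2302055 ]), 'orientation': array([ 1.72023471e-01,  9.85092412e-01, -8.90444831e-04, -2.67533005e-04]), 'wrist_force': array([-1.03930885, -0.61695597, -0.01923841]), 'torque': array([-0.02963974,  0.00998599,  0.0218714 ]), 'finger_force': 0.0, 'opening': 0.0854230796469805}
```

View pics/scene0.png

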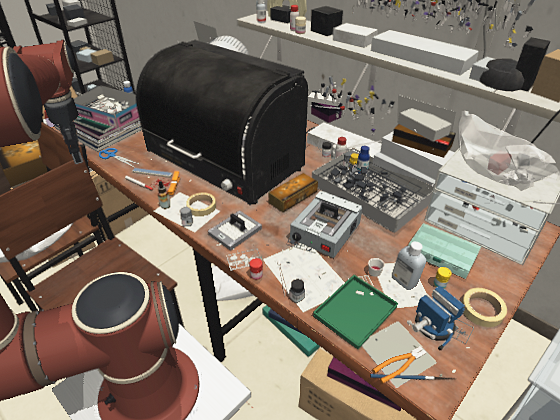

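View pics/top0.png

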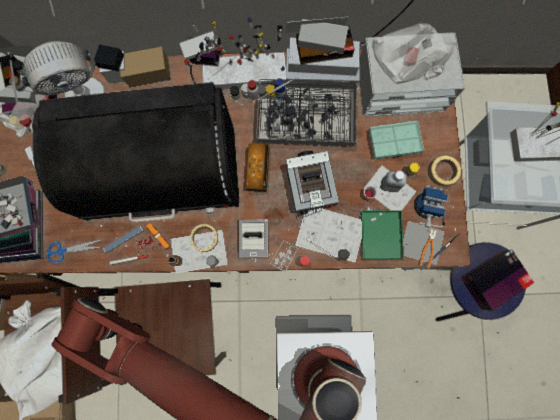

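The scene view shows the extractor at about (328,222) with its switch facing the robot, the clean filter at (235,230) and the tray at (355,310). In the top view they are at (312,180), (253,238) and (382,235).

```bash
python3 - <<'E'
from h import *
import pickle
S={n:pickle.load(open(n+"0.pkl","rb")) for n in("scene","top")}
for n,d in S.items():
    C=cloud(d); hsv=cv2.cvtColor(d["pixels"],cv2.COLOR_BGR2HSV)
    print(n,"K",d["camera_matrix"][0][0],d["dist"])
    def rect(mask,z,name):
        mask=cv2.morphologyEx(mask.astype(np.uint8),cv2.MORPH_OPEN,np.ones((2,2)))
        k,l,st,_=cv2.connectedComponentsWithStats(mask)
        i=1+np.argmax(st[1:,4]); vu=np.argwhere(l==i)
        P=onplane(d,vu[:,::-1],z)[:,:2] if z else C[l==i][:,:2]
        r=cv2.minAreaRect((P*1000).astype(np.float32)); print(n,name,st[i,4],np.round(r[0],1),np.round(r[1],1),round(r[2],1),'zmed',np.median(C[l==i][:,2]).round(4))
    Z=C[...,2]
    reg=lambda x0,x1,y0,y1:(C[...,0]>x0)&(C[...,0]<x1)&(C[...,1]>y0)&(C[...,1]<y1)
    tl=dict(scene=[(190,200,275,262),(280,185,375,265),(300,265,410,355)],top=[(230,212,275,265),(280,145,345,220),(355,205,408,265)])[n]
    for nm,(a,b,c,e) in zip(("clean","extr","tray"),tl):
        w=np.zeros(Z.shape,bool);w[b:e,a:c]=1
        if nm=="clean": rect(w&(Z>0.011)&(Z<0.024),None,nm); rect(w&(Z>0.036)&(Z<.06),None,"cgrip")
        if nm=="extr": rect(w&(Z>0.055)&(Z<.09),None,nm); rect(w&(Z>.055)&(Z<.125)&(hsv[...,2]<60),None,"ogrip")
        if nm=="tray":
            g=(abs(hsv[...,0].astype(int)-75)<15)&(hsv[...,1]>100); rect(w&g,None,nm)
        sc=6 if nm!="tray" else 4
    if n=="top":
        big=[cv2.resize(d["pixels"][145:220,275:350],None,fx=5.3,fy=6,interpolation=cv2.INTER_CUBIC),cv2.resize(d["pixels"][205:270,225:300],None,fx=5.3,fy=6.9,interpolation=cv2.INTER_CUBIC)]
        cv2.imwrite("pics/topcrop.png",np.hstack([cv2.resize(b,(400,450)) for b in big]))
    else:
        cv2.imwrite("pics/scenecrop.png",cv2.resize(d["pixels"][185:275,200:380],(800,400),interpolation=cv2.INTER_CUBIC))
E
```

```text
scene K 419.5417801225567 [-0.05129603  0.          0.          0.          0.        ]
scene clean 929 [467.2 230.4] [141.   99.9] 1.8 zmed 0.017
scene cgrip 91 [475.3 230.3] [41.1 41.7] 43.3 zmed 0.0467
scene extr 2142 [ 300.9 -159.4] [1070.4  191.4] 28.5 zmed 0.0646
scene ogrip 148 [663.1  35. ] [46.6 53.1] 36.5 zmed 0.0856
scene tray 3197 [ 206.  -293.5] [756.2 179.3] 18.6 zmed 0.0048
top K 448.9080128488196 [-0.07549696  0.          0.          0.          0.        ]
top clean 952 [407.3 213.9] [263.1 121.4] 13.8 zmed 0.0169
top cgrip 65 [475.  230.2] [ 9.4 52.4] 1.4 zmed 0.046
top extr 2215 [529.2  27. ] [180.5 475.2] 88.5 zmed 0.0647
top ogrip 134 [493.1  86.3] [ 55.6 401.2] 71.5 zmed 0.0881
top tray 1075 [443. -66.] [140.3 461.2] 21.2 zmed 0.0039
```

View pics/topcrop.png

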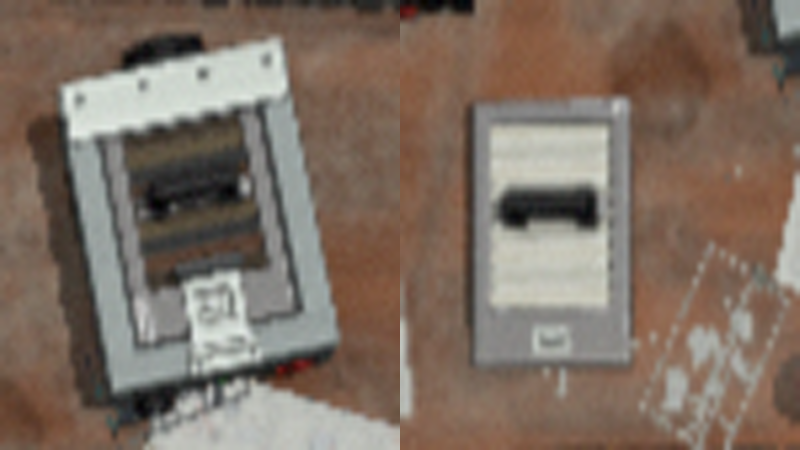

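View pics/scenecrop.png

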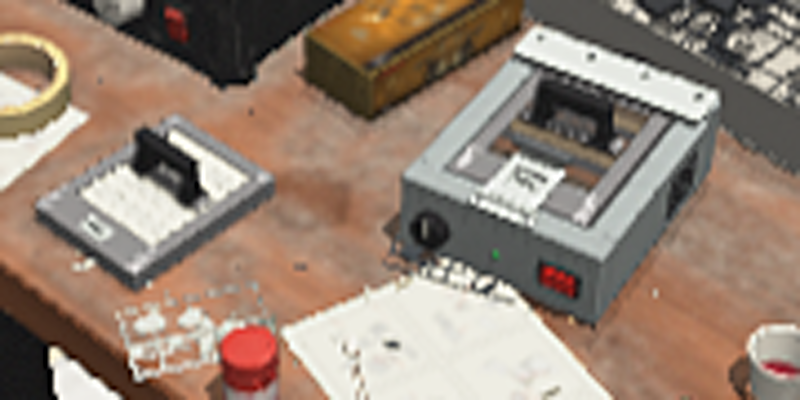

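The crops show the clean filter square-on with its staple towards the robot, and the extractor turned about 12° anticlockwise. Its hasp is closed over the staple. I'll refit both with edge pixels and flying points rejected.

```bash
cat > fit.py <<'E'
from h import *
def fits(S,items):
    for nm,c,rad,zl in items:
        A=[]
        for n,d in S.items():
            C=cloud(d);z=d["range_z"];k=np.ones((3,3))
            ok=(cv2.dilate(z,k)-cv2.erode(z,k))<0.02
            m=ok&(np.hypot(C[...,0]-c[0],C[...,1]-c[1])<rad)&(C[...,2]>zl[0])&(C[...,2]<zl[1])
            k,l,st,_=cv2.connectedComponentsWithStats(m.astype(np.uint8))
            if k<2: continue
            P=C[l==1+np.argmax(st[1:,4])]
            r=cv2.minAreaRect((P[:,:2]*1000).astype(np.float32))
            print(nm,n,len(P),np.round(r[0],1),np.round(r[1],1),round(r[2],2),P[:,2].mean().round(4))
E
python3 - <<'E'
from fit import *
import pickle
S={n:pickle.load(open(n+"0.pkl","rb")) for n in("scene","top")}
d=S["top"];C=cloud(d)
for p in[(312,180),(382,235),(253,238)]: print(C[p[1],p[0]].round(3))
ce=C[180,312];ct=C[235,382]
fits(S,[("extr",ce,.125,(.055,.08)),("rim",ce,.125,(.060,.0665)),("lip",ce+[.08,.015,0],.09,(.068,.078)),
 ("clean",(.467,.23),.095,(.012,.022)),("cgrip",(.475,.23),.05,(.04,.06)),("tray",ct,.13,(-.003,.02)),("traytop",ct,.13,(.010,.02)),("ogrip",ce,.04,(.088,.11)),("haspbar",ce-[.05,0.01,0],.04,(.072,.09))])
# line edges of lip in top image: bright pixels
hsv=cv2.cvtColor(d["pixels"],cv2.COLOR_BGR2HSV)
w=np.zeros(hsv.shape[:2],np.uint8);w[145:175,280:340]=1
for t in(170,190,205):
    m=((hsv[...,2]>t)&(hsv[...,1]<30)&(w>0)).astype(np.uint8);k,l,st,_=cv2.connectedComponentsWithStats(m)
    vu=np.argwhere(l==1+np.argmax(st[1:,4]));P=onplane(d,vu[:,::-1],.0725)[:,:2]
    r=cv2.minAreaRect((P*1000).astype(np.float32));print("lipcol",t,r)
g=((abs(hsv[...,0].astype(int)-75)<15)&(hsv[...,1]>100)).astype(np.uint8);g[:,:340]=0;g[:200]=0;g[:,415:]=0
k,l,st,_=cv2.connectedComponentsWithStats(g);vu=np.argwhere(l==1+np.argmax(st[1:,4]))
print("traycol",cv2.minAreaRect((onplane(d,vu[:,::-1],.014)[:,:2]*1000).astype(np.float32)))
# drying box corner, bystanders
b=[C[y,x].round(3) for x,y in[(237,205),(220,215),(305,259),(343,254),(397,178),(370,193)]];print(b)
E
```

```text
[0.65  0.03  0.065]
[ 0.468 -0.205  0.005]
[0.465 0.232 0.017]
extr scene 1717 [645.4  29.9] [175.6 142.6] 10.05 0.0656
extr top 1731 [657.5  33.6] [190.6 139.3] 9.93 0.0657
rim scene 1011 [639.2  28.3] [161.8 141.1] 9.72 0.0637
rim top 766 [634.1  29.6] [143.2 139. ] 10.16 0.0634
lip scene 270 [715.6  40.3] [ 31.9 137.4] 10.95 0.0729
lip top 316 [719.4  44.7] [ 37.5 138.6] 13.11 0.073
clean scene 759 [461.  230.5] [ 99.2 127.5] 89.19 0.0171
clean top 696 [464.1 232.4] [ 95.5 126.1] 89.07 0.0171
cgrip scene 43 [472.8 231.2] [48.3  9.6] 88.71 0.048
cgrip top 25 [476.  231.3] [43.8  4.4] 87.64 0.0512
tray scene 5985 [ 477.  -205.4] [240.1 258.9] 0.45 0.0037
tray top 3449 [ 479.8 -204.8] [236.5 258.3] 0.63 0.003
traytop scene 100 [ 407.5 -159.6] [120.   57.1] 44.9 0.0151
traytop top 11 [ 483.3 -268.3] [27.1  4.5] 5.91 0.0153
ogrip scene 51 [655.1  32.3] [ 7.9 46.1] 12.43 0.0938
ogrip top 27 [659.7  33.6] [ 7.2 43.9] 8.38 0.0967
haspbar scene 26 [613.7  24.3] [32.2 10.6] 80.3 0.0773
haspbar top 18 [615.   30.9] [ 8.3 29.4] 27.64 0.0795
lipcol 170 ((718.3251342773438, 43.51472091674805), (34.256927490234375, 139.1214141845703), 10.174975395202637)
lipcol 190 ((718.9078979492188, 44.02259063720703), (29.302406311035156, 138.3411102294922), 9.93976879119873)
lipcol 205 ((718.4381713867188, 43.854095458984375), (27.941940307617188, 137.37429809570312), 10.123372077941895)
traycol ((490.4433898925781, -203.65924072265625), (136.33572387695312, 119.3233413696289), 89.41706085205078)
[array([0.576, 0.284, 0.033]), array([ 0.55 ,  0.348, -0.008]), array([0.39 , 0.06 , 0.046]), array([ 0.403, -0.064,  0.058]), array([ 0.636, -0.237,  0.128]), array([ 0.614, -0.172,  0.007])]
```

Request:
move_arm(commands=[[[-3.5, -2.5, 0, 0], [-3.5, -2.5, 0, 0], [-3.5, -2.5, 0, 0], [-3.5, -2.5, 0, 0], [-3.5, -2.5, 0, 0], [-3.5, -2.5, 0, 0], [-3.5, -2.5, 0, 0], [-3.5, -2.5, 0, 0]]], fingers=0)

```text
time: 0.9
ee_pos: [0.4079, 0.3033, 0.2309]
orientation: [0.172, 0.985, -0.0, -0.0]
wrist_force: [-0.3, -0.1, 0.2]
opening: 0.0853
finger_force: 0.0
```

Request:
move_arm(commands=[[[-3.5, -2.5, 0, 0], [-3.5, -2.5, 0, 0], [-3.5, -2.5, 0, 0], [-3.5, -2.5, 0, 0], [-3.5, -2.5, 0, 0], [-3.5, -2.5, 0, 0], [-3.5, -2.5, 0, 0], [-3.5, -2.5, 0, 0]]])

```text
time: 1.7
ee_pos: [0.6036, 0.0202, 0.2307]
orientation: [0.172, 0.985, 0.0, -0.0]
wrist_force: [0.4, 0.8, 0.4]
opening: 0.0853
finger_force: 0.0
```

Request:
move_arm(commands=[[[0, 0, 0, -7.5], [0, 0, 0, -7.5], [0, 0, 0, -7.5], [0, 0, 0, -7.5], [0, 0, 0, 0], [0, 0, 0, 0]]])

```text
time: 2.3
ee_pos: [0.6029, 0.0219, 0.2309]
orientation: [-0.087, 0.996, 0.0, -0.0]
wrist_force: [-0.6, -0.3, 0.1]
opening: 0.085
finger_force: 0.0
```

```bash
cat >> h.py <<'E'
EX=np.array([.646,.0305,0]);EY=np.deg2rad(10)
def to(P,yaw_deg=None,o=EX,ey=0.0,obs=None):
    "print tool-frame shift (cm) and turn (deg) to reach world TCP P with tool y axis along world angle yaw_deg (mod 180)"
    s=obs or observe();Rm=R.from_quat(s["orientation"]).as_matrix();d=Rm.T@(np.asarray(P)-s["ee_pos"])*100
    a=np.degrees(np.arctan2(Rm[1,1],Rm[0,1]))
    t=0 if yaw_deg is None else -(((yaw_deg-a)+90)%180-90)
    print("shift",d.round(2),"turn",round(t,2),"pos",s["ee_pos"].round(4),"yang",round(a,2),"op",round(s["opening"],4),"F",s["wrist_force"].round(1),"t",round(s["time"],2),"q6",s["joints"][5].round(2),"tilt",np.degrees(np.arccos(-Rm[2,2])).round(2))
def ex(x,y,z): return EX+np.array([x*np.cos(EY)-y*np.sin(EY),x*np.sin(EY)+y*np.cos(EY),z])/1000
E
python3 - <<'E'
from h import *
import pickle
to(ex(-32,0,110),100)
d=pickle.load(open("top0.pkl","rb"));hsv=cv2.cvtColor(d["pixels"],cv2.COLOR_BGR2HSV)
for n in("top","scene"):
    d=pickle.load(open(n+"0.pkl","rb"));hsv=cv2.cvtColor(d["pixels"],cv2.COLOR_BGR2HSV);C=cloud(d)
    w=(abs(C[...,0]-.48)<.11)&(abs(C[...,1]+.205)<.1)
    m=(w&(hsv[...,0]>55)&(hsv[...,0]<95)&(hsv[...,1]>70)).astype(np.uint8)
    k,l,st,_=cv2.connectedComponentsWithStats(m);vu=np.argwhere(l==1+np.argmax(st[1:,4]))
    for z in(.003,.016):
        P=onplane(d,vu[:,::-1],z)[:,:2];print(n,z,len(P),[np.round(v,3) for v in cv2.minAreaRect((P*1000).astype(np.float32))])
E
```

```text
shift [-1.21  0.1  12.09] turn 0.04 pos [0.6029 0.0219 0.2309] yang 100.04 op 0.085 F [-0.6 -0.3  0.1] t 2.3 q6 -1.83 tilt 0.04
top 0.003 1912 [array([ 471.043, -205.575]), array([138.886, 167.673]), np.float64(88.908)]
top 0.016 1912 [array([ 469.528, -202.758]), array([137.697, 166.238]), np.float64(88.908)]
scene 0.003 3254 [array([ 476.085, -197.63 ]), array([142.466, 178.955]), np.float64(88.816)]
scene 0.016 3254 [array([ 467.027, -202.176]), array([140.316, 176.253]), np.float64(88.816)]
```

Request:
move_arm(commands=[[[-1.2, 0.1, 3, 0], [0, 0, 4, 0], [0, 0, 4, 0], [0, 0, 2.6, 0], [0, 0, 1.6, 0], [0, 0, 1.0, 0], [0, 0, 0, 0]]])

```text
time: 3.0
ee_pos: [0.6143, 0.025, 0.0685]
orientation: [-0.088, 0.996, 0.0, -0.001]
wrist_force: [-0.7, 0.2, -0.0]
opening: 0.0855
finger_force: 0.0
```

```bash
python3 - <<'E'
from h import *
to(ex(-32,0,67),100)
d=grab("scene");u=proj(d,[ex(-32,0,77)])[0].astype(int);print(u)
cv2.imwrite("pics/p5.png",cv2.resize(d["pixels"][u[1]-50:u[1]+40,u[0]-60:u[0]+60],(800,600),interpolation=cv2.INTER_CUBIC))
E
```

```text
shift [-0.02 -0.01  0.15] turn 0.15 pos [0.6143 0.025  0.0685] yang 100.15 op 0.0855 F [-0.7  0.2 -0. ] t 3.0 q6 -1.83 tilt 0.09
[321 219]
```

View pics/p5.png

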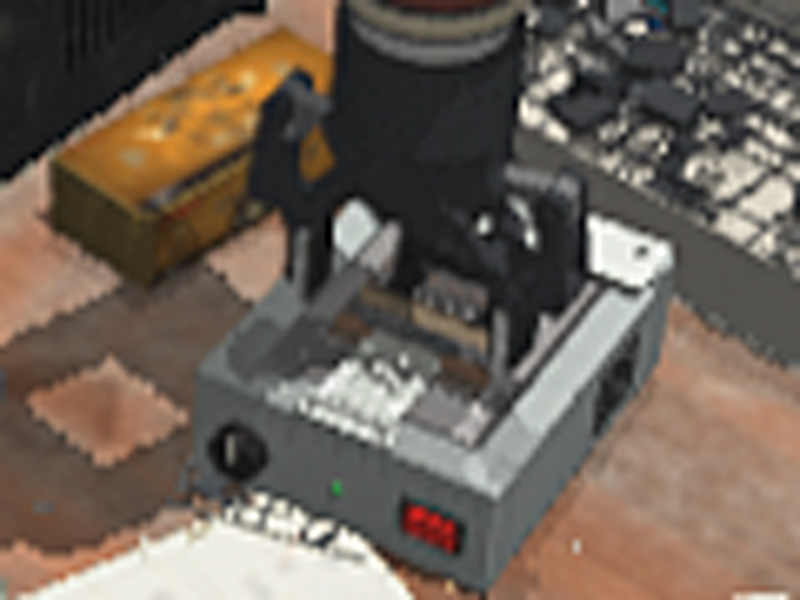

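The open fingers straddle the hasp bar, at crop (420,340). Close.

Request:
move_arm(commands=[[[0, 0, 0, 0], [0, 0, 0, 0], [0, 0, 0, 0], [0, 0, 0, 0], [0, 0, 0, 0], [0, 0, 0, 0], [0, 0, 0, 0], [0, 0, 0, 0]]], fingers=1)

```text
time: 3.85
ee_pos: [0.6156, 0.0259, 0.0713]
orientation: [-0.089, 0.996, 0.001, 0.001]
wrist_force: [-1.4, 3.0, 5.7]
opening: 0.0389
finger_force: 59.6
```

Request:
move_arm(commands=[[[0.2, 0, -0.6, 0], [0.2, 0, -0.6, 0], [0.35, 0, -0.5, 0], [0.35, 0, -0.5, 0], [0.45, 0, -0.4, 0], [0.45, 0, -0.4, 0], [0.55, 0, -0.25, 0], [0.55, 0, -0.25, 0]]])

```text
time: 4.65
ee_pos: [0.5828, 0.0201, 0.1034]
orientation: [-0.088, 0.996, 0.001, -0.001]
wrist_force: [1.5, 5.8, -8.4]
opening: 0.0381
finger_force: 61.1
```

Request:
move_arm(commands=[[[0.6, 0, -0.1, 0], [0.6, 0, -0.1, 0], [0.6, 0, 0.05, 0], [0.6, 0, 0.05, 0], [0.6, 0, 0.2, 0], [0.6, 0, 0.2, 0], [0.5, 0, 0.35, 0], [0.5, 0, 0.35, 0]]])

```text
time: 5.45
ee_pos: [0.5412, 0.0125, 0.0987]
orientation: [-0.088, 0.996, 0.001, 0.003]
wrist_force: [-2.8, 8.9, 12.6]
opening: 0.0366
finger_force: 61.3
```

```bash
python3 - <<'E'
from h import *
to(ex(-78-35,0,95),100)
E
```

```text
shift [ 0.67 -0.05  0.37] turn 0.13 pos [0.5412 0.0125 0.0987] yang 100.13 op 0.0366 F [-2.8  8.9 12.6] t 5.45 q6 -1.87 tilt 0.4
```

Request:
move_arm(commands=[[[0.4, 0, 0.45, 0], [0.4, 0, 0.45, 0], [0, 0, 0, 0]]])

```text
time: 5.75
ee_pos: [0.532, 0.0109, 0.0895]
orientation: [-0.088, 0.996, 0.001, 0.001]
wrist_force: [-7.4, 7.4, 13.6]
opening: 0.0367
finger_force: 79.3
```

Request:
move_arm(commands=[[[0, 0, 0, 0], [0, 0, 0, 0], [0, 0, 0, 0], [0, 0, 0, 0], [0, 0, 0, 0], [0, 0, 0, 0], [0, 0, 0, 0], [0, 0, 0, 0]]], fingers=0)

```text
time: 6.55
ee_pos: [0.531, 0.0099, 0.0852]
orientation: [-0.089, 0.996, -0.0, -0.0]
wrist_force: [-0.4, 0.5, -0.2]
opening: 0.0856
finger_force: 0.0
```

Request:
move_arm(commands=[[[0, 0, -2, 0], [0, 0, -4, 0], [0, 0, -4, 0], [0, 0, 0, 0]]])

```text
time: 6.95
ee_pos: [0.535, 0.0095, 0.1928]
orientation: [-0.089, 0.996, -0.001, 0.006]
wrist_force: [0.6, -1.0, 0.6]
opening: 0.0857
finger_force: 0.0
```

```bash
python3 - <<'E'
from h import *
to(ex(12,0,74),100)
d=grab("scene");u=proj(d,[ex(-32,0,77)])[0].astype(int);print(u)
cv2.imwrite("pics/p6.png",cv2.resize(d["pixels"][u[1]-50:u[1]+40,u[0]-60:u[0]+60],(800,600),interpolation=cv2.INTER_CUBIC))
E
```

```text
shift [-12.35   0.14  12.02] turn 0.19 pos [0.535  0.0095 0.1928] yang 100.19 op 0.0857 F [ 0.6 -1.   0.6] t 6.95 q6 -1.87 tilt 0.72
[321 219]
```

View pics/p6.png

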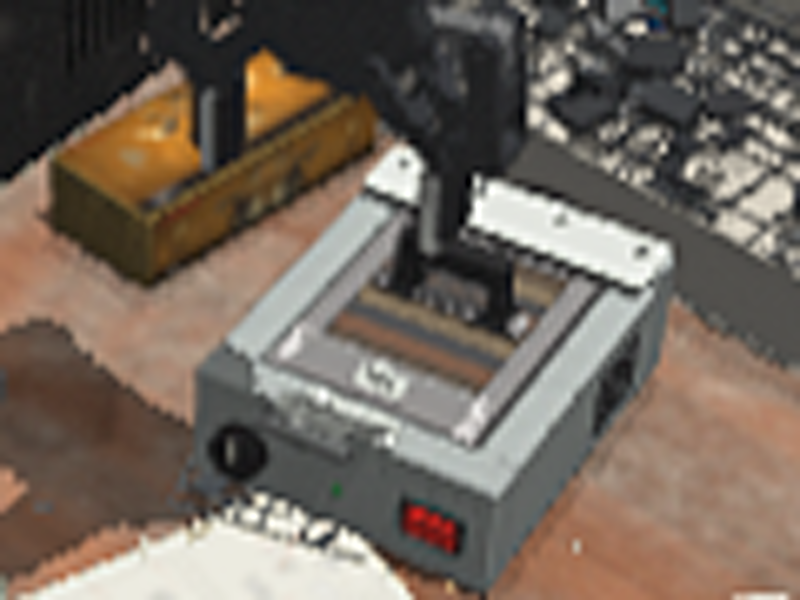

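Hasp is open, lying forwards at crop (330,420), and the staple is free at (380,378). Go to the dirty filter's bar.

Request:
move_arm(commands=[[[-4, 0, 0, 0], [-4, 0, 0, 0], [-4.3, 0.1, 0, 0], [0, 0, 4, 0], [0, 0, 4, 0], [0, 0, 2.5, 0], [0, 0, 1.4, 0], [0, 0, 0, 0]]])

```text
time: 7.8
ee_pos: [0.6494, 0.0328, 0.0624]
orientation: [-0.089, 0.996, 0.0, -0.003]
wrist_force: [-0.4, -0.3, -0.3]
opening: 0.0854
finger_force: 0.0
```

```bash
python3 - <<'E'
from h import *
to(ex(12,0,73),100)
E
```

```text
shift [-0.82 -0.17 -1.07] turn 0.19 pos [0.6494 0.0328 0.0624] yang 100.19 op 0.0854 F [-0.4 -0.3 -0.3] t 7.8 q6 -1.81 tilt 0.38
```

Request:
move_arm(commands=[[[-0.4, -0.1, -0.9, 0], [-0.4, -0.1, 0, 0], [0, 0, 0, 0], [0, 0, 0, 0]]])

```text
time: 8.2
ee_pos: [0.6613, 0.032, 0.0771]
orientation: [-0.089, 0.996, -0.0, 0.001]
wrist_force: [0.1, -0.3, 0.5]
opening: 0.0854
finger_force: 0.0
```

Request:
move_arm(commands=[[[0, 0, 0, 0], [0, 0, 0, 0], [0, 0, 0, 0], [0, 0, 0, 0], [0, 0, 0, 0], [0, 0, 0, 0], [0, 0, 0, 0]]], fingers=1)

```text
time: 8.9
ee_pos: [0.6606, 0.0323, 0.0759]
orientation: [-0.089, 0.996, 0.0, 0.0]
wrist_force: [0.4, 1.8, 5.2]
opening: 0.0526
finger_force: 64.4
```

```bash
python3 - <<'E'
from h import *
to(ex(12,0,71),100)
E
```

```text
shift [0.27 0.08 0.49] turn 0.18 pos [0.6606 0.0323 0.0759] yang 100.18 op 0.0526 F [0.4 1.8 5.2] t 8.9 q6 -1.81 tilt 0.06
```

Request:
move_arm(commands=[[[0, 0, -0.3, 0], [-0.1, 0, -0.3, 0], [-0.1, 0, -0.3, 0], [0, 0, -0.3, 0], [0, 0, -0.3, 0], [0, 0, -0.3, 0], [0, 0, -0.2, 0], [0, 0, 0, 0]]])

```text
time: 9.7
ee_pos: [0.6613, 0.0326, 0.0856]
orientation: [-0.089, 0.996, 0.001, -0.0]
wrist_force: [25.3, -0.5, -41.3]
opening: 0.0521
finger_force: 72.1
```

```bash
python3 - <<'E'
from h import *
to(ex(12,0,95),100)
d=grab("scene");u=proj(d,[ex(-10,0,77)])[0].astype(int);print(u)
cv2.imwrite("pics/p7.png",cv2.resize(d["pixels"][u[1]-50:u[1]+40,u[0]-60:u[0]+60],(800,600),interpolation=cv2.INTER_CUBIC))
E
```

```text
shift [ 0.34  0.06 -0.94] turn 0.2 pos [0.6613 0.0326 0.0856] yang 100.2 op 0.0521 F [ 25.3  -0.5 -41.3] t 9.7 q6 -1.81 tilt 0.06
[325 215]
```

View pics/p7.png

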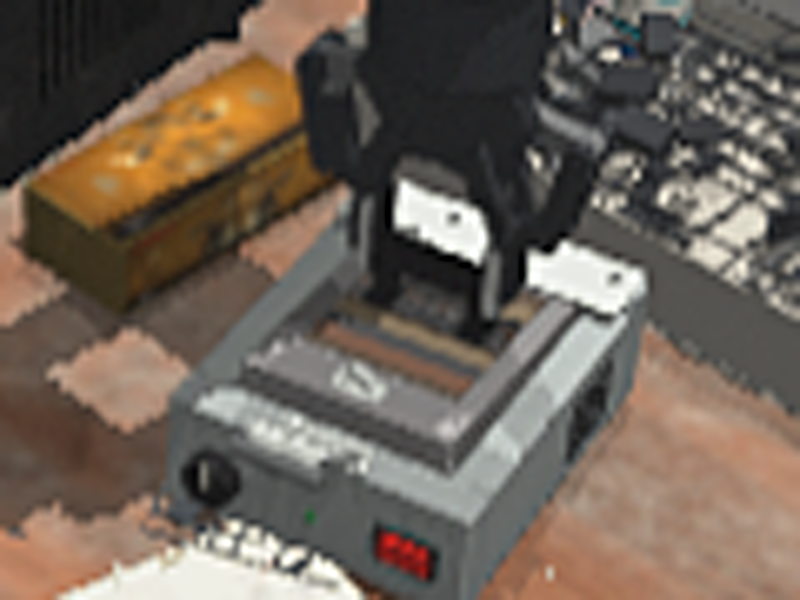

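The filter's front is rising but is catching the front rim (crop 340,420), so I'll ease rearwards.

Request:
move_arm(commands=[[[-0.2, 0, 0, 0], [-0.2, 0, 0, 0], [-0.2, 0, 0, 0], [0, 0, 0, 0]]])

```text
time: 10.15
ee_pos: [0.6618, 0.0328, 0.0862]
orientation: [-0.089, 0.996, 0.0, -0.008]
wrist_force: [0.4, -2.8, -28.4]
opening: 0.0521
finger_force: 73.5
```

Request:
move_arm(commands=[[[-0.1, 0, -0.2, 0], [-0.1, 0, -0.2, 0], [0, 0, -0.2, 0], [0, 0, 0, 0]]])

```text
time: 10.55
ee_pos: [0.6683, 0.0341, 0.0965]
orientation: [-0.089, 0.996, 0.001, -0.002]
wrist_force: [6.7, -0.1, -27.0]
opening: 0.0521
finger_force: 68.7
```

Request:
move_arm(commands=[[[0.3, 0, 0, 0], [0.4, 0, 0, 0], [0.4, 0, 0, 0], [0.4, 0, 0, 0], [0.4, 0, 0, 0], [0, 0, 0, 0]]])

```text
time: 11.15
ee_pos: [0.6525, 0.0305, 0.1039]
orientation: [-0.089, 0.996, -0.0, 0.002]
wrist_force: [-0.2, 0.6, -3.1]
opening: 0.0522
finger_force: 71.1
```

```bash
python3 - <<'E'
from h import *
to(ex(0,0,100),100)
E
```

```text
shift [0.64 0.11 0.39] turn 0.19 pos [0.6525 0.0305 0.1039] yang 100.19 op 0.0522 F [-0.2  0.6 -3.1] t 11.15 q6 -1.82 tilt 0.23
```

Request:
move_arm(commands=[[[0.4, 0, -0.5, 0], [0.4, 0, -1, 0], [0, 0, -2, 0], [0, 0, -3, 0], [0, 0, -3, 0], [0, 0, -3, 0], [0, 0, 0, 0]]])

```text
time: 11.85
ee_pos: [0.6465, 0.0288, 0.234]
orientation: [-0.089, 0.996, -0.001, 0.006]
wrist_force: [0.3, -0.1, -2.2]
opening: 0.052
finger_force: 71.2
```

```bash
python3 - <<'E'
from h import *
to([.483,-.203,.15],89)
d=grab("scene");u=[325,190]
cv2.imwrite("pics/p8.png",cv2.resize(d["pixels"][u[1]-60:u[1]+75,u[0]-90:u[0]+90],(800,600),interpolation=cv2.INTER_CUBIC))
E
```

```text
shift [ 20.29 -19.9    8.22] turn 11.19 pos [0.6465 0.0288 0.234 ] yang 100.19 op 0.052 F [ 0.3 -0.1 -2.2] t 11.85 q6 -1.82 tilt 0.71
```

View pics/p8.png

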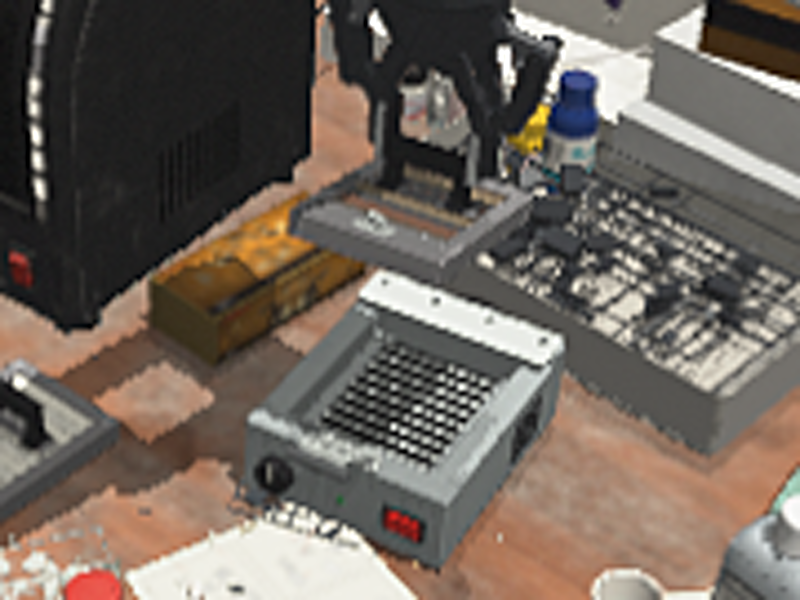

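The dirty filter is out, tilted front-up in the grip at crop (410,205); the cavity is empty. On to the tray.

Request:
move_arm(commands=[[[3.4, -3.3, 0, 0], [3.4, -3.3, 0, 0], [3.4, -3.3, 0, 0], [3.4, -3.3, 0, 0], [3.4, -3.3, 0, 0], [3.3, -3.3, 0, 5.6], [0, 0, 0, 5.6], [0, 0, 0, 0]]])

```text
time: 12.7
ee_pos: [0.477, -0.2022, 0.224]
orientation: [0.01, 1.0, 0.001, -0.001]
wrist_force: [0.5, 0.5, -2.6]
opening: 0.0519
finger_force: 71.1
```

Request:
move_arm(commands=[[[0, 0, 3, 0], [0, 0, 3, 0], [0, 0, 3, 0], [0, 0, 2, 0], [0, 0, 0, 0], [0, 0, 0, 0]]])

```text
time: 13.3
ee_pos: [0.4786, -0.2008, 0.1156]
orientation: [0.008, 1.0, 0.0, -0.001]
wrist_force: [0.7, -1.1, -2.9]
opening: 0.0517
finger_force: 71.0
```

```bash
python3 - <<'E'
from h import *
to([.483,-.203,.034],89)
E
```

```text
shift [-0.46 -0.22  8.16] turn 0.12 pos [ 0.4786 -0.2008  0.1156] yang 89.12 op 0.0517 F [ 0.7 -1.1 -2.9] t 13.3 q6 -2.1 tilt 0.1
```

Request:
move_arm(commands=[[[-0.4, -0.2, 3, 0], [0, 0, 2, 0], [0, 0, 1, 0], [0, 0, 0.5, 0], [0, 0, 0.3, 0], [0, 0, 0.3, 0], [0, 0, 0.3, 0], [0, 0, 0.3, 0]]])

```text
time: 14.1
ee_pos: [0.4818, -0.2046, 0.0436]
orientation: [0.008, 1.0, 0.0, -0.003]
wrist_force: [-25.0, 5.4, 36.9]
opening: 0.0521
finger_force: 75.1
```

Request:
move_arm(commands=[[[0, 0, 0.2, 0], [0, 0, 0.2, 0], [0, 0, 0, 0]]])

```text
time: 14.4
ee_pos: [0.4818, -0.205, 0.0417]
orientation: [0.008, 1.0, -0.0, -0.003]
wrist_force: [-25.0, 6.3, 37.4]
opening: 0.052
finger_force: 77.2
```

Request:
move_arm(commands=[[[0.4, 0, 0, 0], [0.3, 0, 0.1, 0], [0.2, 0, 0.1, 0], [0.2, 0, 0.2, 0], [0, 0, 0, 0]]])

```text
time: 14.9
ee_pos: [0.4743, -0.2052, 0.0353]
orientation: [0.009, 1.0, -0.002, 0.003]
wrist_force: [-3.8, 1.4, 10.6]
opening: 0.052
finger_force: 75.0
```

Request:
move_arm(commands=[[[0, 0, -0.2, 0], [0, 0, 0, 0], [0, 0, 0, 0], [0, 0, 0, 0], [0, 0, 0, 0], [0, 0, 0, 0]]], fingers=0)

```text
time: 15.5
ee_pos: [0.4715, -0.2034, 0.033]
orientation: [0.009, 1.0, 0.0, -0.0]
wrist_force: [-0.2, 0.1, -0.4]
opening: 0.0855
finger_force: 0.0
```

Request:
move_arm(commands=[[[0, 0, -2, 0], [0, 0, -4, 0], [0, 0, -4, 0], [0, 0, -4, 0], [0, 0, -2, 0]]])

```text
time: 16.0
ee_pos: [0.4731, -0.2044, 0.1978]
orientation: [0.009, 1.0, -0.002, 0.003]
wrist_force: [1.2, 0.2, 0.4]
opening: 0.0858
finger_force: 0.0
```

Request:
move_arm(commands=[[[0, 4.3, 0, 0], [0, 4.3, 0, 0], [0, 4.3, 0, 0], [0, 4.3, 0, 0], [0, 4.3, 0, 0], [0, 4.3, 0, 0], [0, 4.3, 0, 0], [0, 4.3, 0, 0]]])

```text
time: 16.8
ee_pos: [0.4774, 0.1422, 0.1933]
orientation: [0.009, 1.0, -0.0, 0.0]
wrist_force: [1.1, 0.4, -0.0]
opening: 0.0855
finger_force: 0.0
```

```bash
python3 - <<'E'
from h import *
from fit import fits
to([.475,.231,.14],89)
S={n:grab(n) for n in("scene","top")}
fits(S,[("old",(.463,-.204),.09,(.015,.028)),("ogrip",(.474,-.204),.05,(.045,.06))])
C=cloud(S["scene"]);m=(np.hypot(C[...,0]-.463,C[...,1]+.204)<.085)&(C[...,2]>.017)&(C[...,2]<.027)
P=C[m];A=np.c_[P[:,:2]-[.463,-.204],np.ones(len(P))];print(np.linalg.lstsq(A,P[:,2],rcond=None)[0])
E
```

```text
shift [0.4  8.88 5.33] turn -0.01 pos [0.4774 0.1422 0.1933] yang 88.99 op 0.0855 F [ 1.1  0.4 -0. ] t 16.8 q6 -1.41 tilt 0.02
old scene 1498 [ 452.4 -205.8] [141.6  98.3] 0.46 0.021
old top 759 [ 460.2 -204.2] [ 96.3 122.3] 89.3 0.0206
ogrip scene 80 [ 470.9 -206.3] [49.   9.4] 89.27 0.0524
ogrip top 27 [ 474.3 -203.9] [43.5  4.4] 88.29 0.0536
[0.00136104 0.00457055 0.02127466]
```

The dirty filter lies flat in the tray (top plane slope ≈0, z≈21 mm). Now the clean one.

Request:
move_arm(commands=[[[0.2, 4.4, 0, 0], [0.1, 4.4, 0, 0], [0, 0, 4, 0], [0, 0, 4, 0], [0, 0, 4, 0], [0, 0, 2.5, 0], [0, 0, 1.2, 0], [0, 0, 0, 0]]])

```text
time: 17.7
ee_pos: [0.475, 0.2275, 0.0345]
orientation: [0.009, 1.0, -0.001, -0.002]
wrist_force: [-0.1, 0.4, 0.4]
opening: 0.0853
finger_force: 0.0
```

Request:
move_arm(commands=[[[0, 0, 0, 0], [0, 0, 0, 0]]])

```text
time: 17.9
ee_pos: [0.478, 0.2288, 0.0385]
orientation: [0.009, 1.0, 0.001, 0.002]
wrist_force: [-0.8, 0.6, 0.2]
opening: 0.0858
finger_force: 0.0
```

```bash
python3 - <<'E'
from h import *
to([.475,.231,.029],89)
E
```

```text
shift [0.31 0.21 0.95] turn -0.02 pos [0.478  0.2288 0.0385] yang 88.98 op 0.0858 F [-0.8  0.6  0.2] t 17.9 q6 -1.25 tilt 0.22
```

Request:
move_arm(commands=[[[0.3, 0.2, 0.5, 0], [0, 0, 0.4, 0], [0, 0, 0, 0], [0, 0, 0, 0]]])

```text
time: 18.3
ee_pos: [0.4731, 0.2305, 0.0272]
orientation: [0.009, 1.0, -0.0, -0.0]
wrist_force: [0.0, 0.6, 1.5]
opening: 0.0854
finger_force: 0.0
```

Request:
move_arm(commands=[[[0, 0, 0, 0], [0, 0, 0, 0], [0, 0, 0, 0], [0, 0, 0, 0], [0, 0, 0, 0], [0, 0, 0, 0], [0, 0, 0, 0]]], fingers=1)

```text
time: 19.0
ee_pos: [0.474, 0.2308, 0.0281]
orientation: [0.009, 1.0, 0.0, 0.001]
wrist_force: [0.1, 0.8, 4.9]
opening: 0.0526
finger_force: 64.2
```

Request:
move_arm(commands=[[[0, 0, -1, 0], [0, 0, -3, 0], [0, 0, -4, 0], [0, 0, -4, 0], [0, 0, -4, 0], [0, 0, -3, 0], [0, 0, 0, 0]]])

```text
time: 19.7
ee_pos: [0.4754, 0.231, 0.2226]
orientation: [0.009, 1.0, 0.001, 0.004]
wrist_force: [0.3, 0.3, -2.2]
opening: 0.0526
finger_force: 63.8
```

```bash
python3 - <<'E'
from h import *
to(ex(0,0,.180*1000),100)
E
```

```text
shift [-17.38 -19.76   4.35] turn -11.01 pos [0.4754 0.231  0.2226] yang 88.99 op 0.0526 F [ 0.3  0.3 -2.2] t 19.7 q6 -1.24 tilt 0.49
```

Request:
move_arm(commands=[[[0, -4, 0, 0], [-2, -4, 0, 0], [-3, -3, 0, 0], [-4, -3, 0, 0], [-4, -3, 0, 0], [-4, -2.8, 0, 0], [0, 0, 0, -5.5], [0, 0, 0, -5.5]]])

```text
time: 20.5
ee_pos: [0.639, 0.0281, 0.2129]
orientation: [-0.088, 0.996, 0.0, -0.003]
wrist_force: [0.1, -0.1, -2.3]
opening: 0.0525
finger_force: 64.1
```

Request:
move_arm(commands=[[[0, 0, 3, 0], [0, 0, 3, 0], [0, 0, 2, 0], [0, 0, 0, 0], [0, 0, 0, 0]]])

```text
time: 21.0
ee_pos: [0.6385, 0.0295, 0.1354]
orientation: [-0.087, 0.996, 0.0, -0.002]
wrist_force: [1.0, -0.5, -1.4]
opening: 0.0523
finger_force: 64.1
```

```bash
python3 - <<'E'
from h import *
to(ex(-3,0,95),100)
d=grab("scene");u=[325,205]
cv2.imwrite("pics/p9.png",cv2.resize(d["pixels"][u[1]-50:u[1]+55,u[0]-70:u[0]+70],(800,600),interpolation=cv2.INTER_CUBIC))
E
```

```text
shift [-0.47 -0.04  4.03] turn -0.01 pos [0.6385 0.0295 0.1354] yang 99.99 op 0.0523 F [ 1.  -0.5 -1.4] t 21.0 q6 -1.82 tilt 0.22
```

View pics/p9.png

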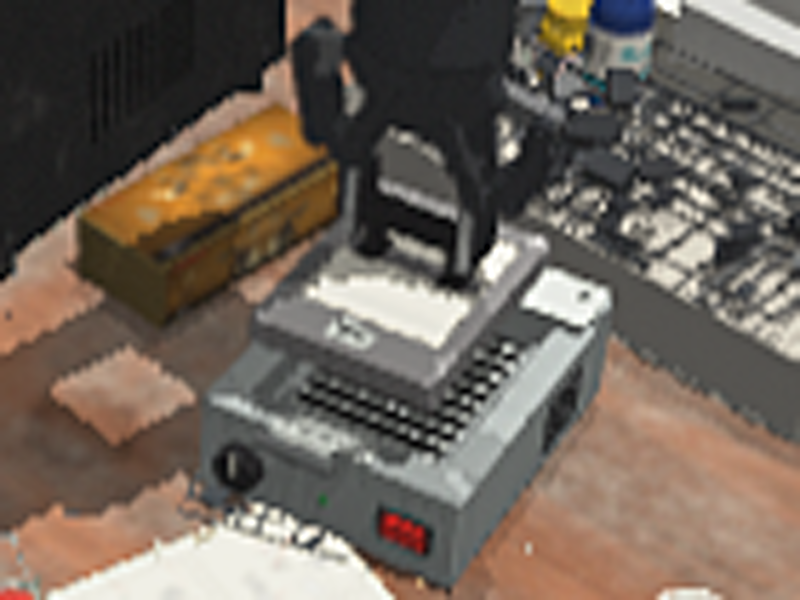

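The clean filter is level above the extractor at crop (390,290), its rear just forward of the lip. I'll press the front on the front rim so it tilts in the pads.

Request:
move_arm(commands=[[[-0.2, 0, 2, 0], [-0.2, 0, 1, 0], [0, 0, 0.5, 0], [0, 0, 0.4, 0], [0, 0, 0.4, 0], [0, 0, 0.3, 0], [0, 0, 0, 0]]])

```text
time: 21.75
ee_pos: [0.644, 0.0302, 0.0918]
orientation: [-0.087, 0.996, -0.0, 0.0]
wrist_force: [-0.1, -0.6, -0.1]
opening: 0.0526
finger_force: 64.3
```

```bash
python3 - <<'E'
from h import *
to(ex(-3,0,84),100)
E
```

```text
shift [ 0.1  -0.    0.78] turn -0.01 pos [0.644  0.0302 0.0918] yang 99.99 op 0.0526 F [-0.1 -0.6 -0.1] t 21.75 q6 -1.81 tilt 0.03
```

Request:
move_arm(commands=[[[0.1, 0, 0.3, 0], [0, 0, 0.3, 0], [0, 0, 0.3, 0], [0, 0, 0.3, 0], [0, 0, 0.3, 0], [0, 0, 0, 0]]])

```text
time: 22.35
ee_pos: [0.6491, 0.0307, 0.0828]
orientation: [-0.087, 0.996, -0.0, 0.008]
wrist_force: [7.9, 3.9, 10.2]
opening: 0.0527
finger_force: 66.0
```

Request:
move_arm(commands=[[[0.1, 0, 0.3, 0], [0.1, 0, 0.2, 0], [0, 0, 0, 0]]])

```text
time: 22.65
ee_pos: [0.6497, 0.0307, 0.0813]
orientation: [-0.087, 0.996, -0.0, 0.011]
wrist_force: [9.0, 5.2, 19.1]
opening: 0.0527
finger_force: 66.9
```

```bash
python3 - <<'E'
from h import *
to(ex(10,0,84),100)
d=grab("scene");u=[325,210]
cv2.imwrite("pics/p10.png",cv2.resize(d["pixels"][u[1]-45:u[1]+45,u[0]-60:u[0]+60],(800,600),interpolation=cv2.INTER_CUBIC))
# tilt of the filter from the depth: white pleats/frame
for n in("scene","top"):
    if n=="top": d=grab(n)
    C=cloud(d);L=(C-EX)@np.array([[np.cos(EY),-np.sin(EY),0],[np.sin(EY),np.cos(EY),0],[0,0,1]])*1000
    for x0 in range(-90,75,10):
        z=d["range_z"];ok=(cv2.dilate(z,np.ones((3,3)))-cv2.erode(z,np.ones((3,3))))<.015
        m=ok&(abs(L[...,0]-x0)<5)&(abs(L[...,1])<47)&(abs(L[...,1])>36)&(L[...,2]<95)&(L[...,2]>40)
        if m.sum()>2: print(n,x0,m.sum(),np.median(L[m][:,2]).round(1),end=' | ')
E
```

```text
shift [-0.64  0.04 -0.26] turn -0.01 pos [0.6497 0.0307 0.0813] yang 99.99 op 0.0527 F [ 9.   5.2 19.1] t 22.65 q6 -1.81 tilt 1.26
scene -90 22 45.5 | scene -80 38 64.0 | scene -70 37 78.6 | scene -60 14 81.9 | scene -50 12 79.8 | scene -40 11 78.9 | scene -30 8 76.1 | scene -20 8 74.4 | scene -10 12 74.5 | scene 0 4 72.8 | scene 10 4 70.8 | scene 20 4 68.4 | scene 30 3 68.2 | scene 40 6 66.5 | scene 60 7 72.7 | scene 70 13 73.2 |
```

View pics/p10.png

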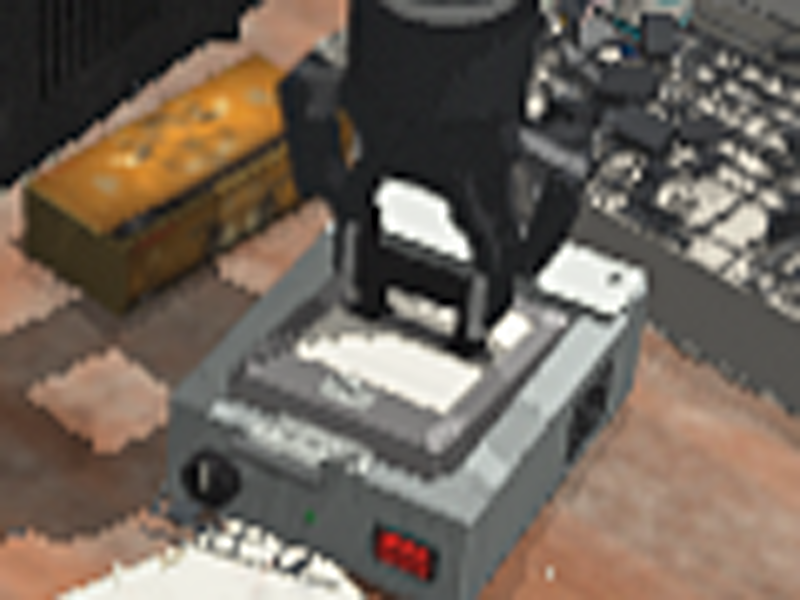

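The picture shows the front raised on the rim at crop (340,420). The depth profile gives a tilt of about 9°, with the rear top edge at z≈65, below the lip's underside. Slide rearwards.

Request:
move_arm(commands=[[[0, 0, -0.3, 0], [-0.2, 0, -0.2, 0], [-0.3, 0, 0, 0], [-0.3, 0, 0, 0], [-0.2, 0, 0, 0], [0, 0, 0, 0]]])

```text
time: 23.35
ee_pos: [0.6506, 0.0307, 0.0812]
orientation: [-0.087, 0.996, -0.001, -0.001]
wrist_force: [-12.7, -1.0, 19.8]
opening: 0.0525
finger_force: 67.1
```

```bash
cat > prof.py <<'E'
from h import *
def prof(names=("scene",)):
    for n in names:
        d=grab(n);z=d["range_z"];k=np.ones((3,3));ok=(cv2.dilate(z,k)-cv2.erode(z,k))<.015
        C=cloud(d);L=(C-EX)@np.array([[np.cos(EY),-np.sin(EY),0],[np.sin(EY),np.cos(EY),0],[0,0,1]])*1000
        for a,b in((36,46),(-46,-36)):
            print(n,a,end=': ')
            for x0 in range(-90,75,10):
                m=ok&(abs(L[...,0]-x0)<5)&(L[...,1]<b)&(L[...,1]>a)&(L[...,2]<95)&(L[...,2]>40)
                if m.sum()>2: print(x0,np.median(L[m][:,2]).round(1),end=' | ')
            print()
    to(ex(16,0,84),100)
if __name__=="__main__": prof()
E
python3 prof.py
```

```text
scene 36: -90 45.2 | -80 64.8 | -70 80.6 | -60 82.1 | -50 81.1 | -40 79.2 | -30 75.3 | -20 74.7 | -10 73.4 | 0 71.9 | 70 72.1 | 
scene -46: -90 55.6 | -80 61.6 | -70 79.1 | -60 81.4 | -40 77.7 | -30 76.9 | -10 74.5 | 10 72.1 | 40 67.1 | 70 72.7 | 
shift [-1.14  0.06 -0.28] turn 0.02 pos [0.6506 0.0307 0.0812] yang 100.02 op 0.0524 F [-12.3  -2.2  20.4] t 23.4 q6 -1.81 tilt 0.15
```

Request:
move_arm(commands=[[[0, 0, -0.3, 0], [0, 0, -0.3, 0], [0, 0, 0, 0]]])

```text
time: 23.7
ee_pos: [0.6509, 0.0315, 0.0824]
orientation: [-0.087, 0.996, 0.0, 0.001]
wrist_force: [0.8, 0.3, -0.4]
opening: 0.0525
finger_force: 64.9
```

Request:
move_arm(commands=[[[0, 0, -0.1, 0], [-0.3, 0, 0, 0], [-0.3, 0, 0, 0], [-0.3, 0, 0, 0], [0, 0, 0, 0]]])

```text
time: 24.2
ee_pos: [0.6597, 0.0331, 0.083]
orientation: [-0.087, 0.996, 0.0, -0.0]
wrist_force: [-0.6, -0.1, -2.1]
opening: 0.0527
finger_force: 64.7
```

```bash
python3 prof.py
```

```text
scene 36: -90 42.6 | -80 65.1 | -70 64.8 | -60 81.6 | -50 82.1 | -40 81.3 | -30 79.9 | -20 77.4 | -10 76.0 | 0 75.9 | 10 71.7 | 70 73.0 | 
scene -46: -90 50.2 | -80 62.4 | -70 64.3 | -60 79.5 | -50 82.7 | -40 80.7 | -30 80.6 | -20 78.8 | -10 77.2 | 10 74.3 | 30 71.7 | 40 69.6 | 50 69.2 | 60 72.7 | 70 73.2 | 
shift [-0.22 -0.02 -0.1 ] turn -0.01 pos [0.6596 0.0331 0.083 ] yang 99.99 op 0.0525 F [-0.4 -0.7 -1.5] t 24.25 q6 -1.81 tilt 0.02
```

Request:
move_arm(commands=[[[-0.2, 0, 0, 0], [-0.1, 0, 0, 0], [0, 0, 0.3, 0], [0, 0, 0.3, 0], [0, 0, 0.3, 0], [0, 0, 0, 0]]])

```text
time: 24.85
ee_pos: [0.6623, 0.0334, 0.0792]
orientation: [-0.087, 0.996, -0.0, -0.001]
wrist_force: [-15.7, -0.7, 20.9]
opening: 0.0525
finger_force: 67.1
```

```bash
python3 prof.py
```

```text
scene 36: -90 45.7 | -80 65.1 | -70 67.4 | -60 74.7 | -50 76.9 | -40 77.5 | -30 75.5 | -20 74.7 | -10 71.8 | 0 72.0 | 10 70.9 | 70 74.7 | 
scene -46: -90 50.3 | -80 61.1 | -70 63.6 | -60 72.9 | -50 77.1 | -40 76.4 | -30 74.6 | -20 74.6 | -10 73.4 | 0 73.0 | 40 67.3 | 50 66.2 | 60 71.0 | 70 73.1 | 
shift [ 0.05  0.   -0.48] turn 0.01 pos [0.6623 0.0334 0.0792] yang 100.01 op 0.0522 F [-15.6   0.3  19.5] t 24.9 q6 -1.81 tilt 0.11
```

Request:
move_arm(commands=[[[0.2, 0, 0.1, 0], [0.1, 0, 0.2, 0], [0.1, 0, 0.3, 0], [0, 0, 0, 0]]])

```text
time: 25.3
ee_pos: [0.6586, 0.0327, 0.0736]
orientation: [-0.087, 0.996, -0.0, -0.0]
wrist_force: [-16.3, -0.2, 22.3]
opening: 0.0527
finger_force: 69.5
```

```bash
python3 prof.py
```

```text
scene 36: -90 42.1 | -80 63.6 | -70 64.1 | -60 66.2 | -50 65.3 | -40 66.2 | -30 65.9 | -20 65.3 | -10 64.4 | 0 63.3 | 70 72.1 | 
scene -46: -90 54.2 | -80 63.3 | -70 64.9 | -60 65.3 | -50 66.7 | -40 67.2 | -30 65.8 | -20 64.6 | -10 66.0 | 0 64.5 | 10 65.6 | 20 65.6 | 30 64.9 | 40 64.9 | 50 62.8 | 60 67.3 | 70 73.2 | 
shift [-0.31 -0.   -1.03] turn 0.02 pos [0.6587 0.0327 0.0737] yang 100.02 op 0.0527 F [-15.4  -1.3  21.8] t 25.35 q6 -1.81 tilt 0.04
```

Request:
move_arm(commands=[[[0.2, 0, 0.1, 0], [0.1, 0, 0.2, 0], [0, 0, 0, 0]]])

```text
time: 25.65
ee_pos: [0.658, 0.0326, 0.0727]
orientation: [-0.087, 0.996, 0.0, 0.003]
wrist_force: [-12.9, 1.0, 24.9]
opening: 0.0522
finger_force: 70.0
```

Request:
move_arm(commands=[[[0, 0, 0, 0], [0, 0, 0, 0], [0, 0, 0, 0], [0, 0, 0, 0], [0, 0, 0, 0], [0, 0, 0, 0]]], fingers=0)

```text
time: 26.25
ee_pos: [0.6554, 0.0323, 0.0648]
orientation: [-0.087, 0.996, 0.0, -0.0]
wrist_force: [-0.2, -0.4, 0.3]
opening: 0.0857
finger_force: 0.0
```

Request:
move_arm(commands=[[[0, 0, -2, 0], [0, 0, -4, 0], [0, 0, -4, 0], [4, 0, -4, 0], [4, 0, 0, 0], [4, 0, 0, 0], [4, 0, 0, 0], [0, 0, 0, 0]]])

```text
time: 27.05
ee_pos: [0.4982, 0.0053, 0.199]
orientation: [-0.087, 0.996, 0.0, -0.002]
wrist_force: [-0.3, 0.1, 0.3]
opening: 0.0857
finger_force: 0.0
```

```bash
python3 - <<'E'
from prof import *
from fit import fits
prof(("scene","top"))
S={n:grab(n) for n in("scene","top")}
fits(S,[("grip",ex(12,0,0)[:2],.04,(.088,.11)),("haspopen",ex(-110,0,0)[:2],.045,(.074,.12)),("staple",ex(-53,0,0)[:2],.018,(.069,.08))])
for n,d in S.items():
    C=cloud(d);L=(C-EX)@np.array([[np.cos(EY),-np.sin(EY),0],[np.sin(EY),np.cos(EY),0],[0,0,1]])*1000
    m=(L[...,0]<-75)&(L[...,0]>-140)&(abs(L[...,1])<30)&(L[...,2]>74)&(L[...,2]<120);P=L[m]
    for x in range(-140,-70,6):
        q=P[abs(P[:,0]-x)<3]
        if len(q)>1: print(n,x,len(q),q[:,2].mean().round(0),q[:,1].min().round(0),q[:,1].max().round(0))
E
```

```text
scene 36: -90 43.2 | -80 65.1 | -70 64.2 | -60 64.4 | -50 65.3 | -40 65.8 | -30 62.6 | -20 63.6 | -10 65.7 | 
scene -46: -90 48.8 | -80 62.8 | -70 64.6 | -60 64.2 | -50 63.8 | -40 64.3 | -30 64.6 | -20 64.8 | -10 63.5 | 0 65.5 | 10 64.3 | 20 64.6 | 50 65.1 | 60 67.2 | 70 73.4 | 
top 36: -80 63.3 | -70 63.8 | -60 65.0 | -50 66.9 | -40 64.5 | -30 64.7 | -20 64.6 | -10 63.7 | 0 64.1 | 10 65.6 | 20 65.7 | 30 63.8 | 40 63.8 | 50 64.6 | 60 71.6 | 70 70.4 | 
top -46: 0 66.0 | 10 63.9 | 20 64.3 | 30 63.4 | 40 64.3 | 50 64.4 | 60 68.4 | 70 74.7 | 
shift [-16.19   0.    11.69] turn -0.04 pos [0.5022 0.0053 0.2008] yang 99.96 op 0.0854 F [0.6 0.3 0.5] t 27.15 q6 -1.88 tilt 0.06
grip scene 35 [656.8  24.4] [ 6.8 37.3] 12.61 0.0936
grip top 30 [659.8  33. ] [ 6.7 44.7] 9.5 0.0957
haspopen scene 40 [530.3  11.7] [12.3 30.4] 13.78 0.0921
staple scene 4 [594.6  17.8] [5.7 5.2] 75.68 0.0712
scene -122 39 90.0 -19.0 22.0
scene -116 27 92.0 -19.0 18.0
scene -110 18 94.0 -16.0 19.0
scene -104 6 91.0 -17.0 18.0
scene -98 2 86.0 -11.0 13.0
scene -92 7 81.0 -16.0 19.0
scene -86 8 77.0 -13.0 18.0
scene -80 2 75.0 3.0 10.0
```

The clean filter is seated, its top at about 64 mm everywhere. The open hasp bar is at local x≈-121, z≈87. Fetch it.

Request:
move_arm(commands=[[[-1, 0, 3, 0], [-1, 0, 3, 0], [0, 0, 3, 0], [0, 0, 2, 0], [0, 0, 0, 0], [0, 0, 0, 0]]])

```text
time: 27.85
ee_pos: [0.5232, 0.0089, 0.0909]
orientation: [-0.087, 0.996, 0.0, -0.0]
wrist_force: [-0.2, 0.8, 0.3]
opening: 0.0854
finger_force: 0.0
```

```bash
python3 - <<'E'
from h import *
to(ex(-121,0,79),100)
E
```

```text
shift [-0.37 -0.    1.19] turn 0.0 pos [0.5232 0.0089 0.0909] yang 100.0 op 0.0854 F [-0.2  0.8  0.3] t 27.85 q6 -1.87 tilt 0.01
```

Request:
move_arm(commands=[[[-0.3, 0, 0.6, 0], [0, 0, 0.6, 0], [0, 0, 0, 0], [0, 0, 0, 0]]])

```text
time: 28.25
ee_pos: [0.5253, 0.0093, 0.0789]
orientation: [-0.087, 0.996, -0.0, 0.0]
wrist_force: [0.4, -0.5, 0.9]
opening: 0.0854
finger_force: 0.0
```

Request:
move_arm(commands=[[[0, 0, 0, 0], [0, 0, 0, 0], [0, 0, 0, 0], [0, 0, 0, 0], [0, 0, 0, 0], [0, 0, 0, 0], [0, 0, 0, 0]]], fingers=1)

```text
time: 28.95
ee_pos: [0.5251, 0.0099, 0.0795]
orientation: [-0.087, 0.996, 0.001, -0.0]
wrist_force: [-3.4, 2.8, 6.7]
opening: 0.0392
finger_force: 59.6
```

```bash
python3 - <<'E'
from h import *
to(ex(-121,0,79),100)
E
```

```text
shift [-0.16 -0.07  0.05] turn -0.02 pos [0.5251 0.0099 0.0795] yang 99.98 op 0.0392 F [-3.4  2.8  6.7] t 28.95 q6 -1.87 tilt 0.08
```

Request:
move_arm(commands=[[[-0.3, 0, -0.6, 0], [-0.4, 0, -0.45, 0], [-0.4, 0, -0.45, 0], [-0.5, 0, -0.35, 0], [-0.5, 0, -0.35, 0], [-0.6, 0, -0.2, 0], [-0.6, 0, -0.2, 0], [-0.6, 0, -0.05, 0]]])

```text
time: 29.75
ee_pos: [0.5629, 0.0168, 0.1045]
orientation: [-0.087, 0.996, 0.001, -0.002]
wrist_force: [-6.5, 3.2, 2.7]
opening: 0.039
finger_force: 60.4
```

Request:
move_arm(commands=[[[-0.6, 0, -0.05, 0], [-0.6, 0, 0.1, 0], [-0.6, 0, 0.1, 0], [-0.55, 0, 0.25, 0], [-0.55, 0, 0.25, 0], [-0.45, 0, 0.4, 0], [-0.45, 0, 0.4, 0], [0, 0, 0, 0]]])

```text
time: 30.55
ee_pos: [0.6066, 0.0239, 0.0958]
orientation: [-0.086, 0.996, 0.001, 0.006]
wrist_force: [0.9, 8.2, 8.9]
opening: 0.0364
finger_force: 60.6
```

```bash
python3 - <<'E'
from h import *
to(ex(-78+41.8,0,67+21.6-7),100)
E
```

```text
shift [-0.35 -0.04  1.42] turn -0.12 pos [0.6066 0.0239 0.0958] yang 99.88 op 0.0364 F [0.9 8.2 8.9] t 30.55 q6 -1.83 tilt 0.72
```

Request:
move_arm(commands=[[[-0.2, 0, 0.5, 0], [-0.2, 0, 0.5, 0], [-0.1, 0, 0.5, 0], [-0.1, 0, 0.4, 0], [0, 0, 0, 0]]])

```text
time: 31.05
ee_pos: [0.6197, 0.0264, 0.0823]
orientation: [-0.087, 0.996, 0.001, 0.016]
wrist_force: [13.3, 11.4, 14.7]
opening: 0.0349
finger_force: 60.6
```

```bash
python3 - <<'E'
from h import *
to(ex(-78+46,0,70),100)
E
```

```text
shift [ 0.58 -0.05  1.22] turn -0.01 pos [0.6197 0.0264 0.0823] yang 99.99 op 0.0349 F [13.3 11.4 14.7] t 31.05 q6 -1.83 tilt 1.79
```

Request:
move_arm(commands=[[[0, 0, 0, 0], [0, 0, 0, 0], [0, 0, 0, 0], [0, 0, 0, 0], [0, 0, 0, 0], [0, 0, 0, 0]]], fingers=0)

```text
time: 31.65
ee_pos: [0.6066, 0.0235, 0.0711]
orientation: [-0.087, 0.996, 0.0, -0.0]
wrist_force: [-0.2, -0.1, -0.3]
opening: 0.0854
finger_force: 0.0
```

Request:
move_arm(commands=[[[0, 0, -2, 0], [0, 0, -4, 0], [0, 0, -4, 0], [4, 0, -2, 0], [4, 0, 0, 0], [4, 0, 0, 0], [4, 0, 0, 0], [0, 0, 0, 0]]])

```text
time: 32.45
ee_pos: [0.4454, -0.0041, 0.1901]
orientation: [-0.087, 0.996, 0.0, -0.001]
wrist_force: [0.1, 0.6, -1.1]
opening: 0.085
finger_force: 0.0
```

```bash
python3 - <<'E'
from h import *
for n in("scene","top"):
    d=grab(n)
    C=cloud(d);L=(C-EX)@np.array([[np.cos(EY),-np.sin(EY),0],[np.sin(EY),np.cos(EY),0],[0,0,1]])*1000
    z=d["range_z"];k=np.ones((3,3));ok=(cv2.dilate(z,k)-cv2.erode(z,k))<.04
    for x in range(-130,10,6):
        m=ok&(abs(L[...,0]-x)<3)&(abs(L[...,1])<16)&(L[...,2]>40)&(L[...,2]<130)
        if m.sum()>1: print(n,x,m.sum(),np.percentile(L[m][:,2],[10,50,90]).round(0))
to(ex(-32,0,79),100)
E
```

```text
scene -88 32 [48. 57. 64.]
scene -82 57 [44. 59. 69.]
scene -76 21 [66. 69. 72.]
scene -70 11 [67. 69. 71.]
scene -64 19 [67. 69. 70.]
scene -58 11 [65. 68. 69.]
scene -52 24 [64. 68. 72.]
scene -46 13 [64. 67. 70.]
scene -40 24 [65. 68. 71.]
scene -34 35 [67. 74. 81.]
scene -28 14 [63. 72. 80.]
scene -22 3 [61. 62. 62.]
scene -10 3 [60. 62. 63.]
scene -4 8 [59. 61. 63.]
scene 2 16 [60. 63. 65.]
scene 8 59 [61. 86. 98.]
top -82 4 [52. 65. 68.]
top -76 8 [65. 68. 71.]
top -70 9 [67. 70. 74.]
top -64 17 [65. 70. 74.]
top -58 16 [65. 68. 71.]
top -52 18 [64. 67. 72.]
top -46 16 [61. 67. 73.]
top -40 17 [63. 67. 71.]
top -34 16 [66. 72. 80.]
top -28 18 [73. 80. 84.]
top -22 6 [66. 77. 80.]
top -16 11 [60. 64. 66.]
top -10 14 [59. 61. 65.]
top -4 15 [57. 62. 66.]
top 2 17 [57. 61. 67.]
top 8 29 [59. 65. 97.]
shift [-1.678e+01  1.000e-02  1.130e+01] turn -0.05 pos [ 0.449  -0.0041  0.1918] yang 99.95 op 0.0852 F [0.4 0.1 0.9] t 32.55 q6 -1.92 tilt 0.08
```

```bash
python3 - <<'E'
from h import *
import pickle
for n in("top","scene"):
    a=cloud(pickle.load(open(n+"0.pkl","rb")));b=cloud(grab(n))
    m=(abs(a[...,2]-b[...,2])>.012)&(b[...,0]>.3)&(b[...,0]<.8)&(abs(b[...,1])<.4)&(b[...,2]<.15)
    k,l,st,c=cv2.connectedComponentsWithStats(cv2.morphologyEx(m.astype(np.uint8),cv2.MORPH_OPEN,np.ones((3,3))))
    for i in range(1,k): print(n,st[i,4],np.median(b[l==i],axis=0).round(3))
E
```

```text
top 603 [ 0.457  0.237 -0.   ]
top 67 [ 0.519  0.229 -0.   ]
top 31 [0.525 0.195 0.002]
top 83 [ 0.515 -0.174  0.021]
top 36 [ 0.517 -0.222  0.022]
top 9 [ 0.519 -0.249  0.025]
top 171 [ 0.476 -0.216  0.025]
top 9 [0.504 0.188 0.   ]
top 12 [ 0.469 -0.165  0.021]
top 12 [ 0.454 -0.162  0.023]
top 34 [ 0.442 -0.247  0.021]
top 9 [ 0.451  0.277 -0.   ]
top 28 [ 0.437 -0.194  0.02 ]
top 189 [ 0.41  -0.203  0.022]
scene 905 [0.474 0.245 0.001]
scene 1632 [ 0.46  -0.207  0.022]
```

Compared with the start, only the two filter places have changed. Handing in.

```bash
python3 -c "
from station import *
print(finish_job())"
```

```text
the job is handed in; nothing more can be done
None
```

The job is handed in, with about 33 s used on the robot's clock. Depth readings show the dirty filter flat in the green tray, the clean filter level and fully home under the lip, the hasp closed over its staple, and nothing else moved. The clean filter's rear went under the lip at about 8–9° of tilt, just below the stated 10–24°, but it slid in freely.

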